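Knock a jammed spacer out of a tacking jig

ROBOT

A 6-joint arm with a two-finger parallel gripper is mounted at the origin on the work surface. World frame = base frame: x ahead of the robot, y to its left, z up, the work surface at z = 0. Lengths are in mm, angles in rad, forces in N, time in s.
With the tool pointing down it reaches from about 350 to 775 mm from the base axis. Payload 7.3 kg.
Tool frame: the origin (TCP) lies at the very end of the fingers, on their centre line; the grasp point (between the pads) lies 19 mm behind it; z points along the fingers, x is the direction in which the jaws open and shut, and the axes are right-handed (so a half turn about z gives the same grasp; the last joint's range is limited). The gripper opens to 92 mm and grips with 3 to 60 N. Pads are 19 mm wide; open, the fingers measure 130 mm over their backs; the gripper's body (75 mm by 190 mm) begins 47 mm behind the grasp point.
Start: joints at [-1.481, 0.342, 1.524, -0, 1.275, -0.146], TCP at [122.673, -510.49, 189.141] pointing down, gripper open.
Joint ranges: [-2.53, 2.53], [-0.77, 2.02], [0.04, 2.7], [-1, 4.14], [0.28, 2.66], [-3.11, 3.11]. Speed limits (rad/s): [2.57, 2.57, 3.14, 3.14, 3.14, 3.14].

INTERFACE

Orientations are given as [roll, pitch, yaw] about the fixed x, y, z axes, in that order (R = Rz(yaw) Ry(pitch) Rx(roll)).
In Python, from plant import bot, capture, camera_params gives the robot as it stands.
- The arm moves only by the shell command python3 -m jog 'ROWS' [OPENING]. ROWS is a JSON object of lists of equal length, an entry for each row: "xyz": the shift along the world's x, y, z as a fraction of full scale, a list of three; "angular": the turn, a rotation vector about the world's x, y, z as a fraction of full scale, a list of three. In form: {"xyz": [[x, y, z], ...], "angular": [[wx, wy, wz], ...]}. A call has 1 to 10 rows; each row shifts and turns the pose as measured when the row begins; what a row does not reach is not made up. Full scale, the value 1, is 2 cm for a shift and 6 degrees for a turn. A row lasts 1/10 s, in which the tool goes at most 50 mm and 8.59 degrees, less where a joint would pass 70% of its speed; a pose out of reach is approached as far as the arm can. A call with a number of a shift or a turn outside -1 to 1 is refused whole. A call with a gripper value outside its range is refused whole. OPENING is the closure, from -1 (fully open) to 1 (shut), set as the call begins (- or left out, the last holds). The fingers move at their own pace and stop on an object; the grip force is fixed at half the most. Time passes only in rows, so rows that do not move let the fingers close. It gives the time, the measured TCP pose, the force and the opening at its end, in the units of the state.
- bot.get_obs(): the state, without advancing time (a new reading comes with each control period).
- capture(name): name is "scene" or "top" or "wrist"; returns the picture (384x512x3 uint8, red, green, blue); there is no depth.
- camera_params(name): a dict with "fx", "fy", "cx", "cy" (pixels), "rvec" (rotation vector, rad) and "tvec" (3), from world to camera coordinates, as OpenCV has them. Camera axes: x right, y down, z forward; pixel columns grow to the right and rows downward; lengths in mm; the calibration is good to about 2 mm. A picture is of the moment at which its call begins: read the wrist's pose just before it. camera_params takes no time and is no camera call; for the wrist camera it gives the pose at the moment of the call.
- bot.close_job(): hands the job in, once; it reports no verdict.
The state is a dict: "time": time; "joint_positions": joint angles; "dq": joint speeds; "tau": joint torques, N m; "tool_pos": TCP position; "tcp_rot": TCP orientation; "contact_force": force on the tool from outside, world axes, zero at the start; "moment": the same for the moment, N m; "grip_width": finger opening in mm.
Only numpy, scipy, OpenCV 4.12 (cv2) and the standard library are available. Lean on these libraries where they do the work, as an engineer would, in place of code of your own. Each camera call takes 0.05 s, during which the arm holds its last target.

TASK

The spacer with the orange lug is jammed under the lips of the blue jaws on the tacking jig. Pick up the aluminium knocking block and with it knock the spacer along the channel, by its lug, until its foot is fully clear of the jaws and standing in the green bay; do not touch the spacer with the gripper while it is still in the jaws. Stand the block back upright on the bare table, then lift the spacer out and set it upright on the floor of the red tray without dropping or tipping it over, leaving everything else on the table where it is.

Things in the scene. Friction and masses are not known exactly. Their poses are not given: they have to be found in the camera images.
- jig: Tacking jig fixed to the table: grey base plate 160 (x) x 300 (y) x 12 mm; origin at the centre of the plate's underside, on the table. A channel runs along its y axis over x = 0: between blue jaws at y = +30 to +90 mm, then towards -y over the open bay (painted green, bare plate) that ends at y = -150 mm. The channel's +y end is open too.
- jig_throat (a point): Middle of the jaws (jig y = +60 mm), level with the tops of the blue blocks, 40 mm above the table; axes as the jig's. The blocks span jig x = -75 to +45 mm. Keeper lips on them overhang the spacer's foot by 7 mm each side, with a 26 mm slot between them for the lug. A brass spring jaw on the -x side pinches the foot with about 15 N; all sliding faces are oiled steel.
- spacer_center (a point): Jammed spacer, about 0.6 kg: steel foot 40 (x) x 100 (y) x 20 mm high, origin on its upright centre line 40 mm above its underside. It starts standing on the jig's plate (underside 12 mm up) in the jaws, axes as the jig's, near jig y = +60 mm. Sliding it takes about 10 to 25 N until its foot is out of the jaws (origin below jig y = -20 mm). The lips stop it being lifted before.
- spacer_lug (a point): Top of the spacer's orange upright lug, 80 mm above the spacer's underside, on its centre line; the lug is 20 (x) x 40 (y) mm and at the start stands 52 mm above the blue blocks' tops. Axes as the spacer's.
- block_center (a point): Knocking block, loose: aluminium with yellow faces on its two ends, 60 (x) x 40 (y) x 70 mm (z), about 0.45 kg, standing on the table. This point is its centre, 35 mm up.
- tray: Red open parts tray fixed to the table: 170 (x) x 140 (y) x 30 mm high outside, walls and floor about 4 to 5 mm; origin at the centre of its underside. It and the block may change sides of the jig.
- tape: Bystander, loose: roll of yellow tape, 90 mm across, 22 mm high, lying flat; origin on its underside.
- can: Bystander, loose: spray can, 64 mm across, 170 mm tall, standing; origin on its underside.
- jar: Bystander, loose: glass jar with steel cap, 68 mm across, 90 mm tall, standing; origin on its underside.
- flange: Bystander, loose: steel flange ring, 90 mm across, 12 mm thick, lying flat; origin on its underside.
- wrench: Bystander, loose: wrench, 180 mm long, lying flat; origin on its underside.
- brush: Bystander, loose: brush, 200 mm long, lying flat; origin on its underside.
Things that resemble listed ones, but are neither listed nor needed, are in the scene too. What is shaped like the part that bears spacer_center but pink is not meant. There is more than one size of the tray; the one meant has the size given above.

How it is judged:
By the outcome, as a careful person would: the job done as asked, in the order asked, and still so for the second after the job is handed in, with the robot touching nothing.
It also fails if it takes over 69 s, if anything falls off the work surface, if the arm or the gripper's body presses on something with over 40 N, if the wrist force passes 120 N, or if a joint passes its speed limit or range.

## Working session

There is one attempt and no reset: what is moved stays moved. The work goes in short steps, Python scripts to look and compute and a shell command to move; the robot and the scene stay as the last step left them, time stands still between calls to the robot, and variables do not carry over. Pictures are saved under pics/ and viewed, and the job is handed in when it is done.

```bash
ls; mkdir -p pics; cat > h.py <<'E'
import numpy as np, cv2
from plant import bot, capture, camera_params
def snap(n,f):
    p=camera_params(n); im=capture(n); cv2.imwrite(f'pics/{f}.png',cv2.cvtColor(im,cv2.COLOR_RGB2BGR)); np.save(f'pics/{f}.npy',im); np.save(f'pics/{f}_p.npy',p,allow_pickle=True); return im,p
def load(f): return np.load(f'pics/{f}.npy'),np.load(f'pics/{f}_p.npy',allow_pickle=True).item()
def ray(p,u,v):
    R,_=cv2.Rodrigues(np.array(p['rvec'],float)); t=np.array(p['tvec'],float).ravel()
    d=R.T@np.array([(u-p['cx'])/p['fx'],(v-p['cy'])/p['fy'],1]); return -R.T@t,d
def onz(p,u,v,z):
    c,d=ray(p,u,v); return c+d*(z-c[2])/d[2]
def proj(p,P):
    K=np.array([[p['fx'],0,p['cx']],[0,p['fy'],p['cy']],[0,0,1.]])
    return cv2.projectPoints(np.array(P,float).reshape(-1,3),np.array(p['rvec'],float),np.array(p['tvec'],float),K,None)[0].reshape(-1,2)
E
python3 - <<'E'
from h import *
for n in ['scene','top','wrist']:
    im,p=snap(n,n+'0'); c,d=ray(p,256,192); print(n,p['fx'],c.round(),d.round(2))
o=bot.get_obs(); print(o)
E
```

```text
pics
scene 380.0809466740285 [1075.  793. 1156.] [-0.4  -0.51 -0.76]
top 376.4056936460265 [ 355.  106. 1234.] [ 0.16  0.02 -0.99]
wrist 320.5515808356069 [ 197. -493.  384.] [-0.26 -0.07 -0.96]
{'time': 0.15, 'joint_positions': array([-1.48104441e+00,  3.42528898e-01,  1.52476952e+00,  2.96140562e-05,
        1.27545856e+00, -1.46030211e-01]), 'dq': array([ 5.00376902e-07, -2.34139672e-03, -3.81841244e-03,  2.05250858e-05,
       -9.52359615e-04, -4.72145338e-04]), 'tau': array([ 1.67663624e-03, -4.31471622e+01, -2.44352818e+01,  7.17949821e-02,
        5.37976704e-02, -8.09180324e-05]), 'tool_pos': array([ 122.62600999, -510.11509661,  188.63199335]), 'tcp_rot': array([-3.14139521e+00,  1.14780871e-03, -1.33502272e+00]), 'contact_force': array([-1.0140275 ,  0.26149774,  0.66912362]), 'moment': array([-0.0060776 ,  0.00771345, -0.02454521]), 'grip_width': 91.3660689773555}
```

View pics/scene0.png

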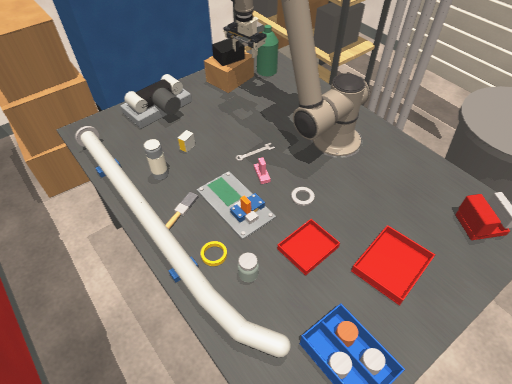

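View pics/top0.png

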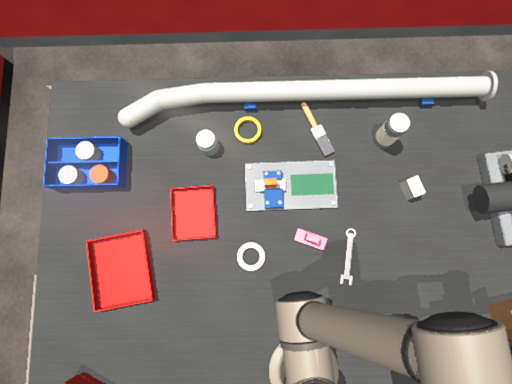

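View pics/wrist0.png

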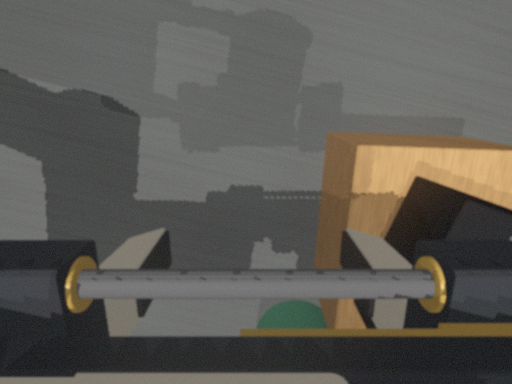

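```bash
python3 - <<'E'
from h import *
a=cv2.imread('pics/top0.png'); b=cv2.imread('pics/scene0.png')
cv2.imwrite('pics/c1.png',cv2.resize(a[150:225,165:345],None,fx=4.4,fy=4.4,interpolation=2))
cv2.imwrite('pics/c2.png',cv2.resize(a[90:215,360:460],None,fx=4,fy=4,interpolation=2))
cv2.imwrite('pics/c3.png',cv2.resize(b[160:280,185:345],None,fx=5,fy=5,interpolation=2))
E
```

```text
(no output)
```

View pics/c1.png

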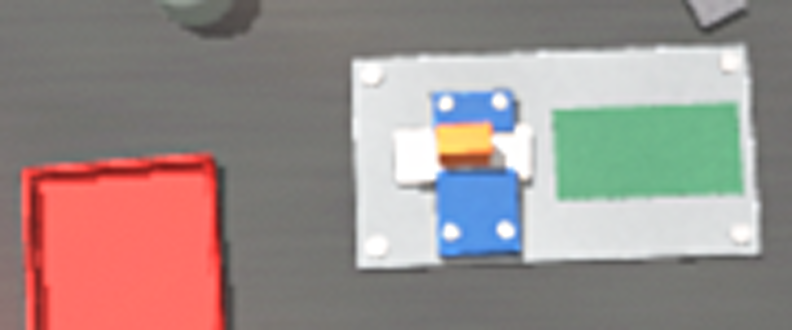

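View pics/c2.png

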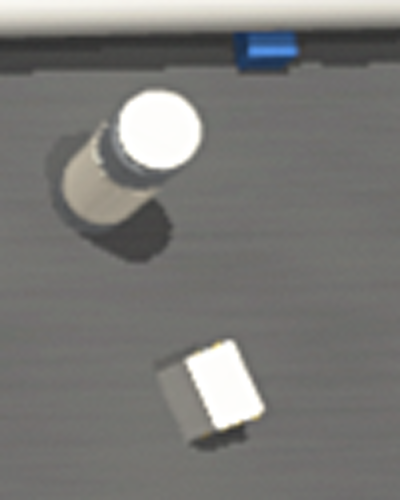

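View pics/c3.png

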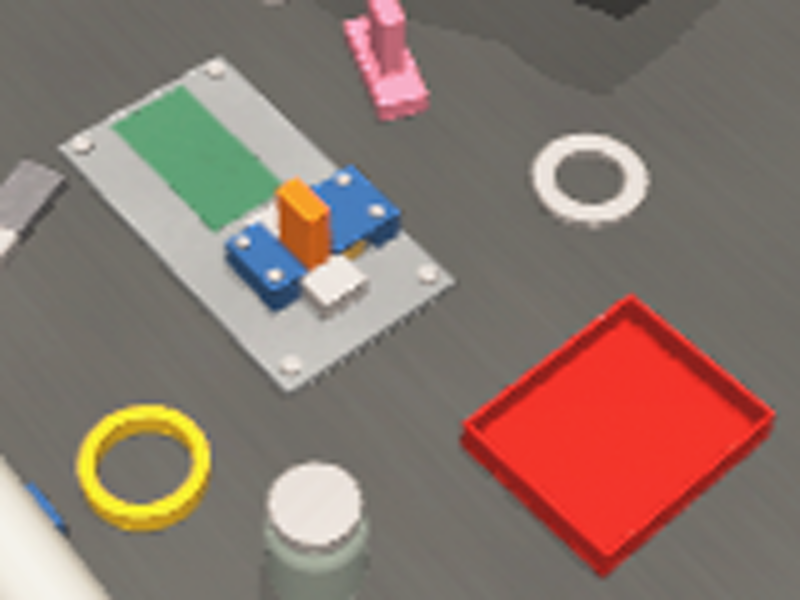

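```bash
python3 - <<'E'
from h import *
im,p=load('top0'); hsv=cv2.cvtColor(im,cv2.COLOR_RGB2HSV)
def comps(mask,amin=30):
    c,_=cv2.findContours(mask.astype(np.uint8),0,1); return [k for k in c if cv2.contourArea(k)>amin]
H,S,V=[hsv[...,i].astype(int) for i in range(3)]
def rect(k,z,name):
    pts=np.array([onz(p,u,v,z)[:2] for u,v in k.reshape(-1,2)],np.float32)
    r=cv2.minAreaRect(pts); print(name,'px',k.reshape(-1,2).mean(0).round(1),'c',np.round(r[0],1),'sz',np.round(r[1],1),'ang',round(r[2],2))
for k in comps(((H<6)|(H>174))&(S>150)&(V>80),400): rect(k,30,'red')
for k in comps((H>60)&(H<85)&(S>60),200): rect(k,12,'green')
for k in comps((H>5)&(H<18)&(S>150)&(V>150),20): rect(k,92,'orange')
m=np.zeros(H.shape,bool); m[170:205,395:430]=True
for k in comps((V>190)&m,50): rect(k,70,'block')
for k in comps((H>100)&(H<125)&(S>120)&(V>100),50): rect(k,40,'blue')
g=cv2.morphologyEx(((V>150)).astype(np.uint8),cv2.MORPH_CLOSE,np.ones((3,3)))
for k in comps(g,600): rect(k,12,'bright')
E
```

```text
red px [119.5 270.7] c [314.9 565.8] sz [225.1 195.3] ang 9.9
red px [192.7 212.8] c [490.9 338.2] sz [171.6 143.6] ang 3.23
red px [252.4  14.9] c [1173.8  132.6] sz [1815.7  140.6] ang 88.42
green px [312. 184.] c [578.9 -50.8] sz [ 67.4 137.4] ang 1.52
block px [415.7 185.8] c [ 554.9 -367.6] sz [62.8 41.3] ang 19.65
blue px [272.6 198.5] c [530.7  79.1] sz [57.8 58.3] ang 88.79
blue px [273.2 174.8] c [607.8  77.9] sz [55.8 25.3] ang 80.45
blue px [ 86.  162.4] c [667.4 691.4] sz [270.5 166.3] ang 89.96
blue px [249.5 105.4] c [846.8 150. ] sz [37.  21.2] ang 88.62
blue px [427.2 101. ] c [ 846.5 -444.1] sz [37.7 21.2] ang 88.6
bright px [469.1 357.4] c [  30.3 -505.4] sz [158.1 256.1] ang 3.04
bright px [294.1 348.6] c [87.7 16.8] sz [240.1 184.8] ang 2.75
bright px [250.6 256.2] c [349.1 155.2] sz [86.6 88.2] ang 88.89
bright px [118.3 270.1] c [315.  574.9] sz [230.2 197.1] ang 10.01
bright px [192.2 212.6] c [493.4 344. ] sz [177.2 146.6] ang 3.6
bright px [290.2 185.3] c [578.3  19.6] sz [161.6 300.9] ang 0.94
bright px [ 81.1 161. ] c [675.7 718.2] sz [170.3 254.2] ang 0.02
bright px [312.1  90.8] c [900.3 -48.7] sz [ 134.4 1313.7] ang 3.43
```

```bash
python3 -m jog '{"xyz":[[0.98,0.32,0.2],[0.98,0.32,0.2],[0.98,0.32,0.2],[0.98,0.32,0],[0.98,0.32,0],[0.98,0.32,0],[0.98,0.32,0],[0.98,0.32,0],[0.98,0.32,0],[0.98,0.32,0]],"angular":[[0,0,0],[0,0,0],[0,0,0.3],[0,0,0.3],[0,0,0.4],[0,0,0],[0,0,0],[0,0,0],[0,0,0],[0,0,0]]}' -1; python3 -m jog '{"xyz":[[0.98,0.32,0],[0.98,0.32,0],[0.98,0.32,0],[0.98,0.32,0],[0.98,0.32,0],[0.98,0.32,0],[0.98,0.32,0],[0.98,0.32,0],[0.98,0.32,0],[0.5,0.2,0]],"angular":[[0,0,0],[0,0,0],[0,0,0],[0,0,0],[0,0,0],[0,0,0],[0,0,0],[0,0,0],[0,0,0],[0,0,0]]}'
python3 - <<'E'
from h import *
im,p=load('top0'); hsv=cv2.cvtColor(im,cv2.COLOR_RGB2HSV)
for n,u,v,z in [('can top',398,124,170),('jar top',205.5,139,90)]: print(n,onz(p,u,v,z).round())
E
```

```text
time: 1.15
tool_pos: [322.7, -442.3, 197.9]
tcp_rot: [3.141, 0.008, -1.231]
contact_force: [0.6, 0.4, -0.7]
grip_width: 91.6
time: 2.15
tool_pos: [516.5, -375.1, 193.7]
tcp_rot: [3.138, 0.016, -1.23]
contact_force: [-0.4, -0.8, -0.2]
grip_width: 92.0
can top [ 724. -291.  170.]
jar top [716. 289.  90.]
```

```bash
python3 -m jog '{"xyz":[[0.97,0.2,0],[0.97,0.2,0],[0,0,0]],"angular":[[0,0,0],[0,0,0],[0,0,0]]}'; python3 - <<'E'
from h import *
im,p=snap('wrist','w1'); o=bot.get_obs(); print(o['tool_pos'],o['tcp_rot'])
E
```

```text
time: 2.45
tool_pos: [556.7, -366.0, 192.3]
tcp_rot: [3.137, 0.018, -1.229]
contact_force: [-0.1, -0.3, -0.1]
grip_width: 91.8
[ 555.50271024 -366.38716199  192.30411465] [ 3.13567461  0.01813337 -1.22909184]
```

View pics/w1.png

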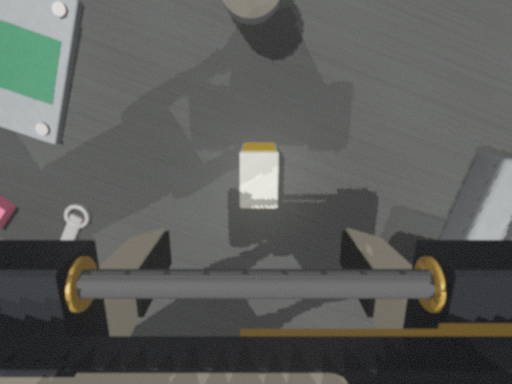

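```bash
python3 - <<'E'
from h import *
im,p=load('w1'); g=im.min(2); m=np.zeros(g.shape,np.uint8); m[140:215,230:290]=(g[140:215,230:290]>150)
c=max(cv2.findContours(m,0,1)[0],key=cv2.contourArea); print(cv2.minAreaRect(c))
pts=np.array([onz(p,u,v,70)[:2] for u,v in c.reshape(-1,2)],np.float32); print(cv2.minAreaRect(pts))
# jig
im,p=load('top0'); g=im.min(2).astype(int); 
m=cv2.morphologyEx((im.max(2)>150).astype(np.uint8),cv2.MORPH_CLOSE,np.ones((3,3)))
c=[k for k in cv2.findContours(m,0,1)[0] if 3000<cv2.contourArea(k)<6000 and 270<k[:,0,0].mean()<310][0]
q=np.array([onz(p,u,v,12)[:2] for u,v in c.reshape(-1,2)])
from numpy import polyfit
# edges: long edges x≈±80
x0,y0=578.3,19.6
for s in (1,-1):
    e=q[(np.abs(q[:,0]-(x0+s*79))<8)&(np.abs(q[:,1]-y0)<130)]; k=polyfit(e[:,1],e[:,0],1); print('long',s,k,np.degrees(np.arctan(-k[0])), np.polyval(k,y0))
for s in (1,-1):
    e=q[(np.abs(q[:,1]-(y0+s*149))<9)&(np.abs(q[:,0]-x0)<60)]; k=polyfit(e[:,0],e[:,1],1); print('short',s,k,np.degrees(np.arctan(k[0])), np.polyval(k,x0))
# wrist view of lug from earlier? green rect
E
```

```text
((258.5, 179.5), (57.0, 39.0), 90.0)
((554.9013671875, -368.3827819824219), (59.53506851196289, 39.69965362548828), 18.85446548461914)
long 1 [-1.69606490e-02  6.57256003e+02] 0.9716804394434996 656.923574648658
long -1 [-5.01984110e-03  5.00474799e+02] 0.28761329307189465 500.3764096508596
short 1 [2.73992281e-02 1.52638524e+02] 1.5694674676762956 168.483497595534
short -1 [ 1.68534866e-02 -1.39118530e+02] 0.9655422406616354 -129.37215906528166
```

```bash
cat >> h.py <<'E'
from scipy.spatial.transform import Rotation as Ro
def go(xyz,yawdeg):
    o=bot.get_obs(); d=(np.array(xyz)-o['tool_pos'])/20
    R=Ro.from_euler('xyz',o['tcp_rot']); T=Ro.from_euler('xyz',[np.pi,0,np.radians(yawdeg)])
    w=np.degrees((T*R.inv()).as_rotvec())/6
    print('t',round(o['time'],2),'pos',o['tool_pos'].round(1),'rot',o['tcp_rot'].round(3),'f',o['contact_force'].round(1),'w',round(o['grip_width'],1),'| rows lin',d.round(2),'ang',w.round(3))
E
python3 -c "
from h import *
go([554.9,-368.4,14],-71)"
```

```text
t 2.5 pos [ 555.5 -366.4  192.3] rot [ 3.136  0.018 -1.229] f [-0.8  0.5 -0.8] w 91.8 | rows lin [-0.03 -0.1  -8.92] ang [-0.145 -0.111 -0.097]
```

```bash
python3 -m jog '{"xyz":[[0,-0.1,-1],[0,0,-1],[0,0,-1],[0,0,-1],[0,0,-1],[0,0,-1]],"angular":[[-0.14,-0.11,-0.1],[0,0,0],[0,0,0],[0,0,0],[0,0,0],[0,0,0]]}' ; python3 -c "
from h import *
go([554.9,-368.4,14],-71)"
```

```text
time: 3.1
tool_pos: [549.8, -372.6, 72.5]
tcp_rot: [-3.141, -0.006, -1.244]
contact_force: [-0.3, 0.1, -0.2]
grip_width: 91.9
t 3.1 pos [ 549.8 -372.6   72.5] rot [-3.141 -0.006 -1.244] f [-0.3  0.1 -0.2] w 91.9 | rows lin [ 0.25  0.21 -2.92] ang [0.054 0.022 0.043]
```

```bash
python3 -m jog '{"xyz":[[0.25,0.21,-0.8],[0.05,0.05,-0.8],[0.05,0.05,-0.7],[0,0,-0.4],[0,0,0]],"angular":[[0.05,0.02,0.04],[0,0,0],[0,0,0],[0,0,0],[0,0,0]]}' ; python3 -c "
from h import *
go([554.9,-368.4,14],-71)"
```

```text
time: 3.6
tool_pos: [553.0, -366.2, 13.3]
tcp_rot: [3.138, 0.005, -1.242]
contact_force: [0.2, -0.2, -0.0]
grip_width: 91.7
t 3.6 pos [ 553.  -366.2   13.3] rot [ 3.138  0.005 -1.242] f [ 0.2 -0.2 -0. ] w 91.7 | rows lin [ 0.1  -0.11  0.03] ang [-0.033 -0.048  0.023]
```

```bash
python3 -m jog '{"xyz":[[0.1,-0.11,0.03],[0,0,0],[0,0,0]],"angular":[[-0.03,-0.05,0.02],[0,0,0],[0,0,0]]}';python3 -m jog '{"xyz":[[0,0,0],[0,0,0],[0,0,0],[0,0,0],[0,0,0],[0,0,0],[0,0,0],[0,0,0]],"angular":[[0,0,0],[0,0,0],[0,0,0],[0,0,0],[0,0,0],[0,0,0],[0,0,0],[0,0,0]]}' 1; python3 -c "
from h import *
go([554.9,-368.4,14],-71)"
```

```text
time: 3.9
tool_pos: [556.0, -369.5, 15.8]
tcp_rot: [-3.139, -0.003, -1.239]
contact_force: [-0.5, -0.8, 0.6]
grip_width: 91.9
time: 4.7
tool_pos: [556.6, -369.5, 17.6]
tcp_rot: [-3.138, -0.004, -1.239]
contact_force: [-0.8, 0.3, -0.6]
grip_width: 39.5
t 4.7 pos [ 556.6 -369.5   17.6] rot [-3.138 -0.004 -1.239] f [-0.8  0.3 -0.6] w 39.5 | rows lin [-0.08  0.05 -0.18] ang [0.027 0.043 0.   ]
```

```bash
python3 -m jog '{"xyz":[[0,0,0.4],[0,0,1],[0,0,1],[0,0,1],[0,0,1],[0,0,1],[0,0.5,1],[0,1,0.8],[0,1,0],[0,1,0]],"angular":[[0,0,0],[0,0,0],[0,0,0],[0,0,0],[0,0,0],[0,0,0],[0,0,0],[0,0,0.5],[0,0,0.5],[0,0,0.5]]}';python3 -m jog '{"xyz":[[0.05,1,0],[0.05,1,0],[0.05,1,0],[0.05,1,0],[0.05,1,0],[0.05,1,0],[0.05,1,0],[0.05,1,0],[0.05,1,0],[0.05,1,0]],"angular":[[0,0,0.5],[0,0,0.5],[0,0,0.5],[0,0,0.5],[0,0,0.5],[0,0,0.5],[0,0,0.5],[0,0,0.5],[0,0,0.5],[0,0,0.5]]}'; python3 -c "
from h import *
go([575.9,150,160],1.2)"
```

```text
time: 5.7
tool_pos: [550.3, -296.9, 160.8]
tcp_rot: [3.135, 0.009, -1.082]
contact_force: [0.1, 0.7, -5.0]
grip_width: 40.0
time: 6.7
tool_pos: [557.3, -81.4, 158.0]
tcp_rot: [3.132, 0.017, -0.521]
contact_force: [0.0, -0.0, -6.6]
grip_width: 39.8
t 6.7 pos [557.3 -81.4 158. ] rot [ 3.132  0.017 -0.521] f [ 0.  -0.  -6.6] w 39.8 | rows lin [ 0.93 11.57  0.1 ] ang [ 0.045 -0.179  5.176]
```

```bash
python3 -m jog '{"xyz":[[0.1,1,0],[0.1,1,0],[0.1,1,0],[0.1,1,0],[0.1,1,0],[0.1,1,0],[0.1,1,0],[0.1,1,0],[0.1,1,0],[0,0.9,0]],"angular":[[0.04,-0.18,0.52],[0,0,0.52],[0,0,0.52],[0,0,0.52],[0,0,0.52],[0,0,0.52],[0,0,0.52],[0,0,0.52],[0,0,0.52],[0,0,0.5]]}';  python3 -c "
from h import *
go([575.9,150,160],1.2)"
```

```text
time: 7.7
tool_pos: [570.2, 132.7, 155.1]
tcp_rot: [-3.139, 0.01, 0.064]
contact_force: [-0.1, 0.3, -5.0]
grip_width: 39.5
t 7.7 pos [570.2 132.7 155.1] rot [-3.139  0.01   0.064] f [-0.1  0.3 -5. ] w 39.5 | rows lin [0.29 0.87 0.24] ang [-0.024 -0.093 -0.407]
```

```bash
python3 -m jog '{"xyz":[[0.29,0.8,0],[0,0,0],[0,0,0]],"angular":[[-0.02,-0.09,-0.4],[0,0,0],[0,0,0]]}';  python3 -c "
from h import *
go([575.9,150,62.6],1.2)
snap('wrist','w2');snap('top','t2');snap('scene','s2')"
```

```text
time: 8.0
tool_pos: [573.8, 153.5, 154.0]
tcp_rot: [-3.141, 0.003, 0.031]
contact_force: [0.1, -0.1, -5.8]
grip_width: 40.0
t 8.0 pos [573.8 153.5 154. ] rot [-3.141e+00  3.000e-03  3.100e-02] f [ 0.1 -0.1 -5.8] w 40.0 | rows lin [ 0.1  -0.18 -4.57] ang [-0.005 -0.028 -0.091]
```

View pics/w2.png

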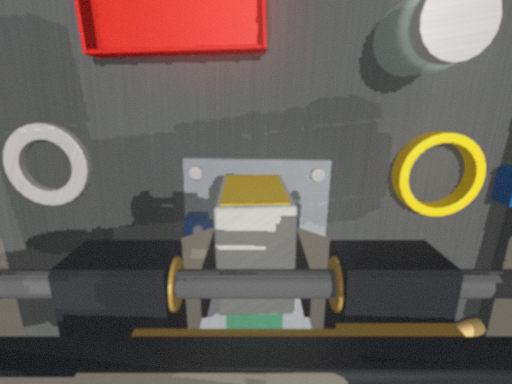

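View pics/s2.png

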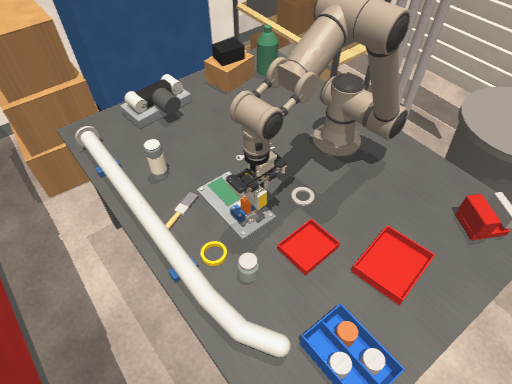

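View pics/t2.png

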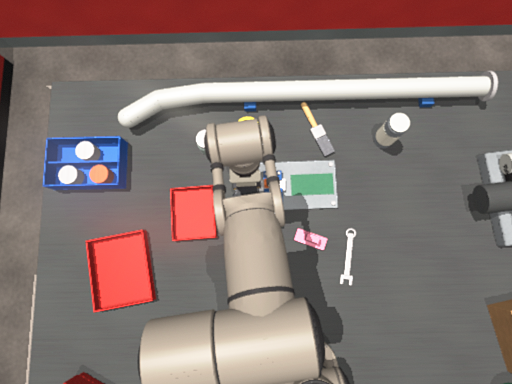

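```bash
python3 -c "
from h import *
im,p=load('top0')
for u,v in [(264.1,178),(276.8,178),(264.1,184.8),(276.8,184.8)]: print(onz(p,u,v,92).round(1))
im,p=load('w2')
for u,v in [(183,158),(331,161),(196,173),(318,175)]: print(onz(p,u,v,12).round(1))
"
```

```text
[586.  106.3  92. ]
[585.1  67.   92. ]
[564.6 106.7  92. ]
[563.7  67.6  92. ]
[497.2 168.   12. ]
[654.6 169.8  12. ]
[510.7 152.1  12. ]
[642.1 154.1  12. ]
```

```bash
python3 -m jog '{"xyz":[[0.1,0,-1],[0,0,-1],[0,0,-1],[0,0,-0.8],[0,0,-0.4],[0,0,0]],"angular":[[0,-0.03,-0.09],[0,0,0],[0,0,0],[0,0,0],[0,0,0],[0,0,0]]}';  python3 -c "
from h import *
go([575.9,150,62.6],1.2)"
```

```text
time: 8.75
tool_pos: [577.2, 148.2, 69.1]
tcp_rot: [-3.142, -0.004, 0.015]
contact_force: [0.4, 1.1, -5.5]
grip_width: 39.8
t 8.75 pos [577.2 148.2  69.1] rot [-3.142 -0.004  0.015] f [ 0.4  1.1 -5.5] w 39.8 | rows lin [-0.06  0.09 -0.32] ang [-0.001  0.038  0.056]
```

```bash
python3 -m jog '{"xyz":[[-0.06,-0.1,-0.3],[0,-0.4,0],[0,-0.4,0],[0,-0.4,0],[0,-0.4,0]],"angular":[[0,0.04,0.06],[0,0,0],[0,0,0],[0,0,0],[0,0,0]]}';  python3 -c "
from h import *
go([577,-20,62.6],1.2)
snap('scene','s3')
a=cv2.imread('pics/s3.png');cv2.imwrite('pics/c4.png',cv2.resize(a[140:250,185:305],None,fx=5,fy=5,interpolation=2))"
```

```text
time: 9.25
tool_pos: [577.1, 124.1, 68.4]
tcp_rot: [-3.121, -0.006, 0.02]
contact_force: [-2.2, 17.9, -1.3]
grip_width: 39.8
t 9.25 pos [577.1 124.1  68.4] rot [-3.121 -0.006  0.02 ] f [-2.2 17.9 -1.3] w 39.8 | rows lin [-0.   -7.2  -0.29] ang [-0.196  0.054  0.011]
```

View pics/c4.png

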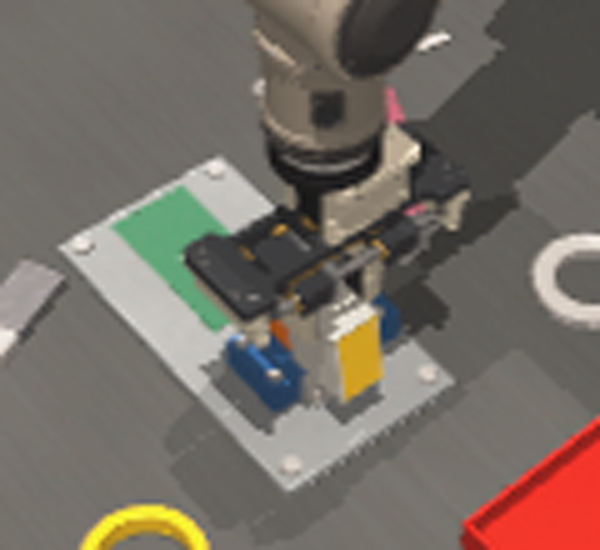

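```bash
python3 -m jog '{"xyz":[[0,-0.4,-0.1],[0,-0.4,-0.1],[0,-0.4,-0.05],[0,-0.4,-0.05],[0,-0.4,0]],"angular":[[-0.1,0.05,0],[-0.05,0,0],[0,0,0],[0,0,0],[0,0,0]]}';  python3 -c "
from h import *
go([577,-20,62.6],1.2)
snap('scene','s4');snap('wrist','w4')
a=cv2.imread('pics/s4.png');cv2.imwrite('pics/c5.png',cv2.resize(a[140:250,185:305],None,fx=5,fy=5,interpolation=2))"
```

```text
time: 9.8
tool_pos: [577.4, 101.8, 70.3]
tcp_rot: [-3.105, -0.009, 0.019]
contact_force: [-2.0, 15.4, -2.3]
grip_width: 39.6
t 9.8 pos [577.4 101.8  70.3] rot [-3.105 -0.009  0.019] f [-2.  15.4 -2.3] w 39.6 | rows lin [-0.02 -6.09 -0.38] ang [-0.35   0.079  0.015]
```

View pics/c5.png

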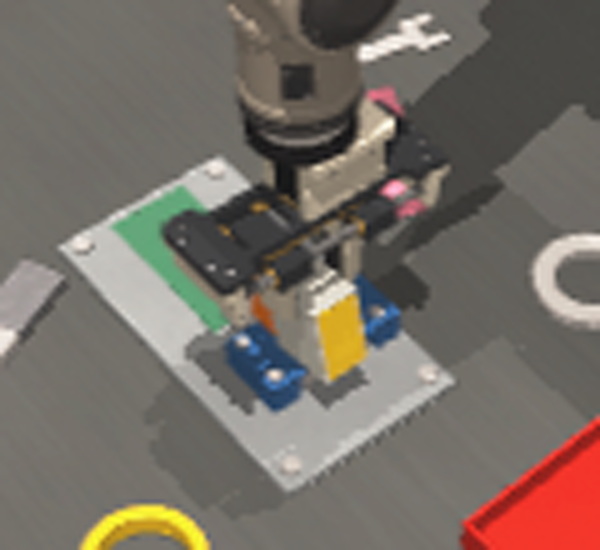

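View pics/w4.png

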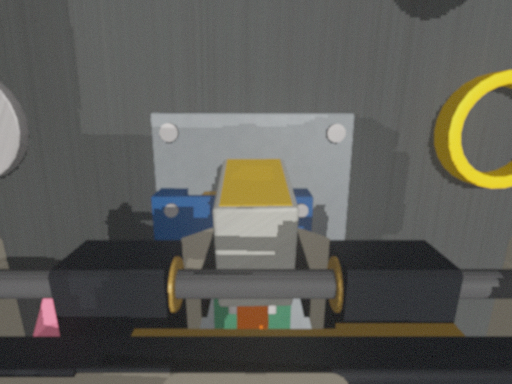

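```bash
python3 -m jog '{"xyz":[[0,-0.45,-0.2],[0,-0.45,-0.2],[0,-0.45,-0.2],[0,-0.45,-0.2],[0,-0.45,-0.2],[0,-0.45,-0.15],[0,-0.45,-0.15],[0,-0.45,-0.15]],"angular":[[-0.2,0.05,0],[-0.2,0,0],[-0.15,0,0],[-0.1,0,0],[-0.1,0,0],[-0.1,0,0],[-0.1,0,0],[-0.1,0,0]]}';  python3 -c "
from h import *
go([578,0,65],1.2)"
```

```text
time: 10.7
tool_pos: [583.0, 52.7, 60.6]
tcp_rot: [3.105, -0.028, 0.019]
contact_force: [-2.0, 12.6, 2.9]
grip_width: 39.7
t 10.7 pos [583.   52.7  60.6] rot [ 3.105 -0.028  0.019] f [-2.  12.6  2.9] w 39.7 | rows lin [-0.25 -2.63  0.22] ang [0.344 0.276 0.025]
```

```bash
python3 -m jog '{"xyz":[[-0.15,-0.4,0.15],[-0.1,-0.4,0.05],[-0.05,-0.4,0],[0,-0.4,0],[0,-0.4,0]],"angular":[[0.17,0.14,0.02],[0.1,0.14,0],[0,0,0],[-0.03,0,0],[-0.03,0,0]]}';  python3 -c "
from h import *
go([578,0,65],1.2)
snap('scene','s5')
a=cv2.imread('pics/s5.png');cv2.imwrite('pics/c6.png',cv2.resize(a[140:250,185:305],None,fx=5,fy=5,interpolation=2))"
```

```text
time: 11.2
tool_pos: [579.1, 14.3, 68.5]
tcp_rot: [3.133, -0.007, 0.022]
contact_force: [-0.2, 1.3, -6.2]
grip_width: 39.3
t 11.2 pos [579.1  14.3  68.5] rot [ 3.133 -0.007  0.022] f [-0.2  1.3 -6.2] w 39.3 | rows lin [-0.05 -0.72 -0.18] ang [ 0.077  0.072 -0.013]
```

View pics/c6.png

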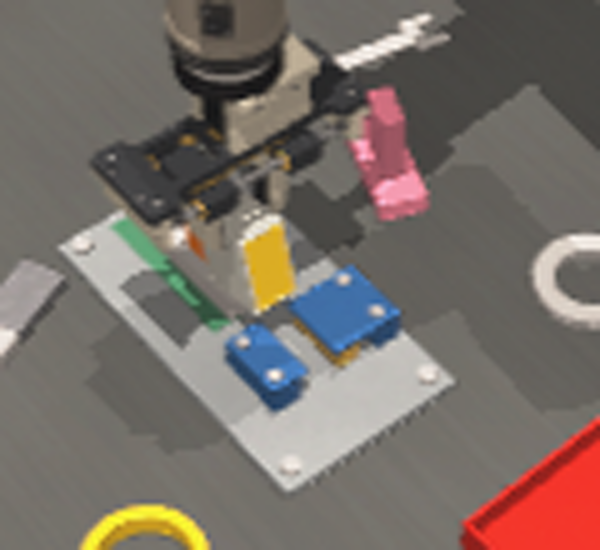

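```bash
python3 -m jog '{"xyz":[[0,-0.25,0],[0,-0.25,0],[0,-0.2,0],[0,0,0]],"angular":[[0.05,0.05,0],[0,0,0],[0,0,0],[0,0,0]]}'; python3 -m jog '{"xyz":[[0,0.5,0],[0,0.8,0],[0,0.5,0.5],[0,0,1],[0,0,1],[0,0,1],[0,0,1],[0,0,1]],"angular":[[0,0,0],[0,0,0],[0,0,0],[0,0,0],[0,0,0],[0,0,0],[0,0,0],[0,0,0]]}';  python3 -c "
from h import *
go([558,-367,160],-71)
snap('scene','s6');snap('wrist','w6')
a=cv2.imread('pics/s6.png');cv2.imwrite('pics/c7.png',cv2.resize(a[140:250,185:305],None,fx=5,fy=5,interpolation=2))"
```

```text
time: 11.65
tool_pos: [579.1, -3.0, 68.6]
tcp_rot: [3.138, -0.002, 0.021]
contact_force: [0.2, 0.8, -5.0]
grip_width: 39.8
time: 12.45
tool_pos: [575.8, 43.2, 182.4]
tcp_rot: [3.138, 0.004, 0.028]
contact_force: [0.6, -0.3, -4.9]
grip_width: 39.7
t 12.45 pos [575.8  43.2 182.4] rot [3.138 0.004 0.028] f [ 0.6 -0.3 -4.9] w 39.7 | rows lin [ -0.89 -20.51  -1.12] ang [ 6.0000e-03 -5.9000e-02 -1.2099e+01]
```

View pics/c7.png

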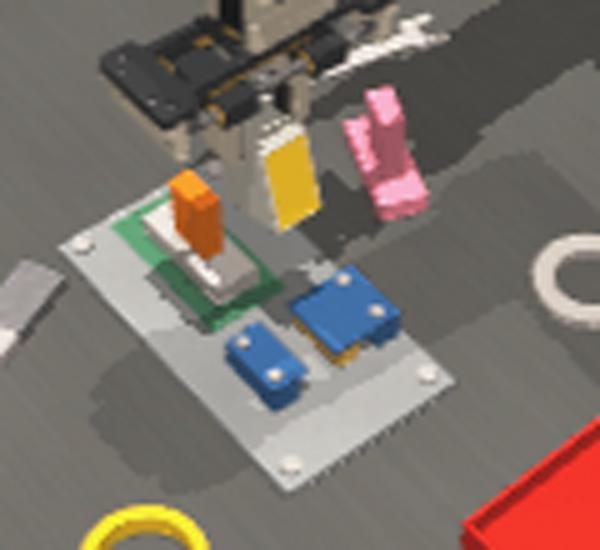

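View pics/w6.png

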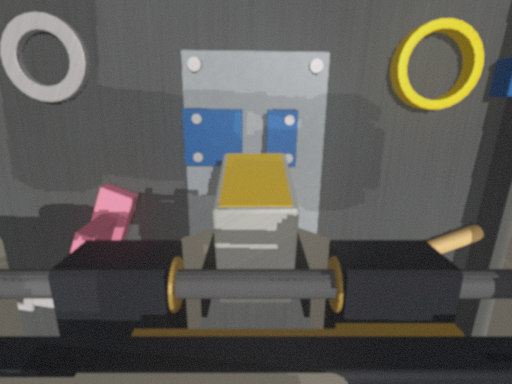

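```bash
python3 -c "
from h import *
for f,vt,vb,tz in [('w2',206,175,154.0),('w4',207,159,70.3),('w6',207,153,182.4)]:
    im,p=load(f)
    A=onz(p,256,vt,tz+52.4); c,d=ray(p,256,vb); d=d/np.linalg.norm(d)
    # |c+s d-A|=70
    b=np.dot(d,c-A); q=np.dot(c-A,c-A)-4900; disc=b*b-q
    for s in ((-b-np.sqrt(max(disc,0))),(-b+np.sqrt(max(disc,0)))):
        B=c+s*d; print(f,A.round(1),B.round(1),disc.round(), np.degrees(np.arctan2(B[1]-A[1],A[2]-B[2])).round(1))
a=cv2.imread('pics/w6.png');cv2.imwrite('pics/c8.png',cv2.resize(a[130:320,180:340],None,fx=4,fy=3,interpolation=2))
"
```

```text
w2 [574.1 181.5 206.4] [573.1 210.9 269.9] 4689.0 155.1
w2 [574.1 181.5 206.4] [574.2 180.4 136.4] 4689.0 -0.9
w4 [577.5 126.1 122.7] [576.  157.7 185.1] 4388.0 153.2
w4 [577.5 126.1 122.7] [578.1 139.3  54. ] 4388.0 10.9
w6 [577.8  69.6 234.8] [576.4 105.6 294.8] 4229.0 149.0
w6 [577.8  69.6 234.8] [577.8  84.7 166.4] 4229.0 12.5
```

View pics/c8.png

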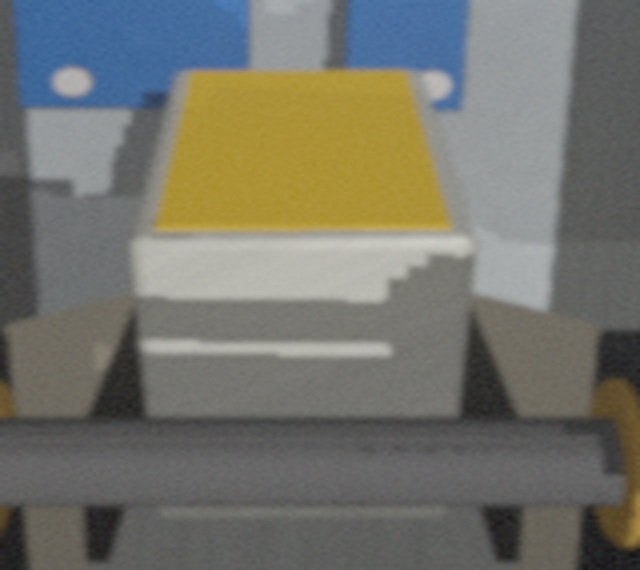

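```bash
python3 -m jog '{"xyz":[[0,-1,0],[0,-1,0],[0,-1,0],[0,-1,0],[0,-1,0],[0,-1,0],[0,-1,0],[0,-1,0],[0,-1,0],[0,-1,0]],"angular":[[0,-0.06,0],[-0.5,0,0],[-0.5,0,0],[-0.5,0,0],[-0.5,0,0],[0,0,0],[0,0,0],[0,0,0],[0,0,0],[0,0,0]]}';python3 -m jog '{"xyz":[[0,-1,0],[0,-1,0],[0,-1,0],[0,-1,0],[0,-1,0],[0,-1,-0.2],[0,-1,-0.5],[0,-0.6,-0.5],[0,-0.2,-0.3],[0,0,0]],"angular":[[0,0,0],[0,0,0],[0,0,0],[0,0,0],[0,0,0],[0,0,0],[0,0,0],[0,0,0],[0,0,0],[0,0,0]]}'; python3 -c "
from h import *
go([565,-340,30],1.2)
snap('scene','s7');snap('wrist','w7')
a=cv2.imread('pics/s7.png');cv2.imwrite('pics/c7.png',cv2.resize(a[70:230,130:290],None,fx=4,fy=4,interpolation=2))"
```

```text
time: 13.55
tool_pos: [573.5, -151.0, 175.4]
tcp_rot: [2.927, 0.01, 0.042]
contact_force: [0.2, -0.7, -5.1]
grip_width: 39.8
time: 14.55
tool_pos: [569.9, -306.2, 131.4]
tcp_rot: [2.939, 0.023, 0.045]
contact_force: [-1.0, 0.6, -5.1]
grip_width: 39.9
t 14.55 pos [ 569.9 -306.2  131.4] rot [2.939 0.023 0.045] f [-1.   0.6 -5.1] w 39.9 | rows lin [-0.24 -1.69 -5.07] ang [ 1.94  -0.155 -0.255]
```

View pics/c7.png

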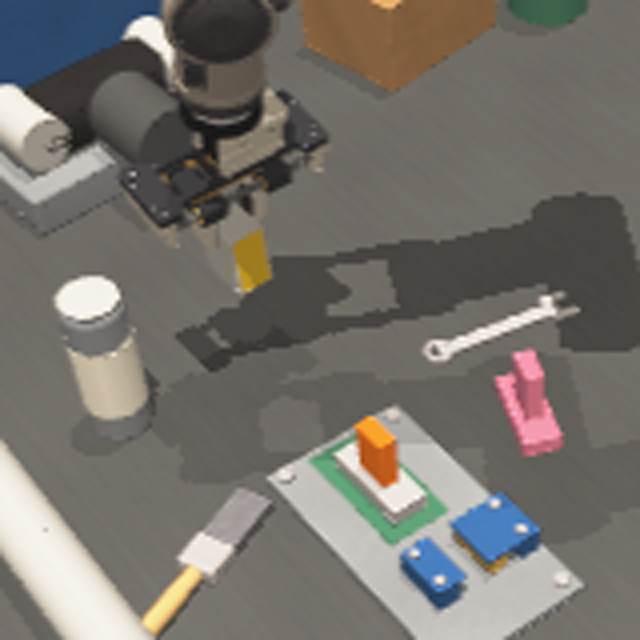

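View pics/w7.png

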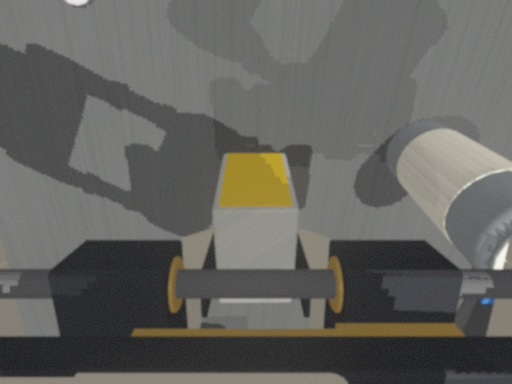

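```bash
python3 -c "
from h import *
for f,vt,vb,az in [('w2',206,175,206.4),('w6',207,153,182.4+57.9),('w7',207,153,183.4)]:
    im,p=load(f)
    A=onz(p,256,vt,az); c,d=ray(p,256,vb); d=d/np.linalg.norm(d)
    b=np.dot(d,c-A); q=np.dot(c-A,c-A)-4900; s=-b+np.sqrt(b*b-q)
    B=c+s*d; print(f,A.round(1),B.round(1), np.degrees(np.arctan2(B[1]-A[1],A[2]-B[2])).round(1))
# scene vertical edge of yellow face check
im,p=load('s7'); m=((im[...,0]>150)&(im[...,2]<80)&(im[...,1]>110)).astype(np.uint8); m[:,:180]=0;m[:120]=0;m[150:]=0
c=cv2.findContours(m,0,1)[0]; c=max(c,key=cv2.contourArea); print(c.reshape(-1,2).tolist())
print(proj(p,[[550,-280,180],[550,-280,110],[590,-280,180],[590,-280,110]]))
"
```

```text
w2 [574.1 181.5 206.4] [574.2 180.4 136.4] -0.9
w6 [577.7  71.5 240.3] [577.8  85.6 171.7] 11.6
w7 [ 570.3 -265.   183.4] [ 569.  -265.7  113.4] -0.6
[[193, 128], [192, 129], [191, 130], [190, 130], [189, 131], [189, 132], [189, 133], [189, 134], [189, 135], [189, 136], [190, 137], [190, 138], [190, 139], [190, 140], [190, 141], [191, 142], [192, 141], [193, 141], [194, 140], [195, 139], [196, 139], [196, 138], [196, 137], [196, 136], [195, 135], [195, 134], [195, 133], [195, 132], [195, 131], [195, 130], [194, 129], [194, 128]]
[[192.95379682 125.08907401]
 [195.17974017 138.51143798]
 [184.20897311 129.23759236]
 [186.76661337 142.64901429]]
```

```bash
python3 -m jog '{"xyz":[[-0.3,-0.6,-0.6],[-0.2,-0.3,-1],[0,0,-1],[0,0,-1],[0,0,-0.8],[0,0,-0.4]],"angular":[[0,-0.2,0],[0,0,0],[0,0,0],[0,0,0],[0,0,0],[0,0,0]]}'; python3 -c "
from h import *
go([560,-330,18],1.2)"
```

```text
time: 15.25
tool_pos: [565.3, -320.6, 40.5]
tcp_rot: [2.932, -0.011, 0.053]
contact_force: [-0.5, 0.1, -4.9]
grip_width: 39.7
t 15.25 pos [ 565.3 -320.6   40.5] rot [ 2.932 -0.011  0.053] f [-0.5  0.1 -4.9] w 39.7 | rows lin [-0.26 -0.47 -1.12] ang [ 2.001  0.176 -0.29 ]
```

```bash
python3 -m jog '{"xyz":[[0,0,-0.3],[0,0,-0.2],[0,0,-0.15],[0,0,0]],"angular":[[0.05,0.1,0],[0,0,0],[0,0,0],[0,0,0]]}'; python3 -c "
from h import *
go([560,-330,18],1.2)"
```

```text
time: 15.65
tool_pos: [567.0, -319.8, 28.4]
tcp_rot: [2.936, -0.002, 0.054]
contact_force: [-0.3, -0.2, -4.7]
grip_width: 39.9
t 15.65 pos [ 567.  -319.8   28.4] rot [ 2.936e+00 -2.000e-03  5.400e-02] f [-0.3 -0.2 -4.7] w 39.9 | rows lin [-0.35 -0.51 -0.52] ang [ 1.957  0.092 -0.317]
```

```bash
python3 -m jog '{"xyz":[[0,0,-0.25],[0,0,-0.15],[0,0,-0.1]],"angular":[[0,0,0],[0,0,0],[0,0,0]]}';python3 -m jog '{"xyz":[[0,0,-0.1],[0,0,-0.1]],"angular":[[0,0,0],[0,0,0]]}';
```

```text
time: 15.95
tool_pos: [567.9, -320.4, 19.3]
tcp_rot: [2.935, -0.004, 0.054]
contact_force: [0.8, 0.4, -5.6]
grip_width: 39.8
time: 16.15
tool_pos: [568.0, -320.2, 19.0]
tcp_rot: [2.933, -0.005, 0.054]
contact_force: [-6.0, 6.2, 11.2]
grip_width: 39.8
```

```bash
python3 -m jog '{"xyz":[[0,0,0],[0,0,0],[0,0,0],[0,0,0],[0,0,0],[0,0,0]],"angular":[[0,0,0],[0,0,0],[0,0,0],[0,0,0],[0,0,0],[0,0,0]]}' -1; python3 -c "
from h import *
go([568,-320,120],1.2)
snap('wrist','w8')"
```

```text
time: 16.75
tool_pos: [570.7, -322.3, 22.6]
tcp_rot: [2.928, -0.012, 0.055]
contact_force: [-0.2, -0.5, -0.1]
grip_width: 82.9
t 16.75 pos [ 570.7 -322.3   22.6] rot [ 2.928 -0.012  0.055] f [-0.2 -0.5 -0.1] w 82.9 | rows lin [-0.13  0.11  4.87] ang [ 2.036  0.189 -0.309]
```

View pics/w8.png

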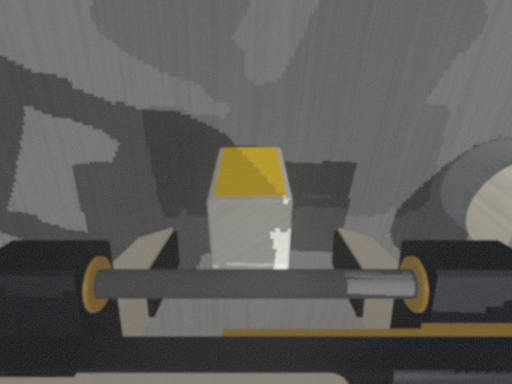

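```bash
python3 -m jog '{"xyz":[[0,0,0.5],[0,0,1],[0,0,1],[0,0,1],[0,0,1],[0,0,1],[0,0,1],[0,0.5,1],[0,1,0.5],[0,1,0]],"angular":[[0,0,0],[0,0,0],[0,0,0],[0,0,0],[0,0,0],[0,0,0],[0,0,0],[0.5,0.05,-0.07],[0.5,0.05,-0.08],[0.5,0.05,-0.08]]}' -1;python3 -m jog '{"xyz":[[0,1,0],[0,1,0],[0,1,0],[0,1,0],[0,1,0],[0,1,0],[0,1,0]],"angular":[[0.5,0.05,-0.08],[0,0,0],[0,0,0],[0,0,0],[0,0,0],[0,0,0],[0,0,0]]}'; python3 -c "
from h import *
go([579,-90,170],1.2)
snap('wrist','w9');snap('scene','s9');snap('top','t9')"
```

```text
time: 17.8
tool_pos: [569.6, -270.6, 195.1]
tcp_rot: [3.089, -0.005, 0.03]
contact_force: [-0.2, -0.3, -0.8]
grip_width: 91.8
time: 18.5
tool_pos: [568.8, -123.9, 199.3]
tcp_rot: [3.136, -0.006, 0.021]
contact_force: [0.8, 0.1, 0.3]
grip_width: 92.0
t 18.5 pos [ 568.8 -123.9  199.3] rot [ 3.136 -0.006  0.021] f [0.8 0.1 0.3] w 92.0 | rows lin [ 0.51  1.7  -1.46] ang [ 0.05   0.06  -0.003]
```

View pics/w9.png

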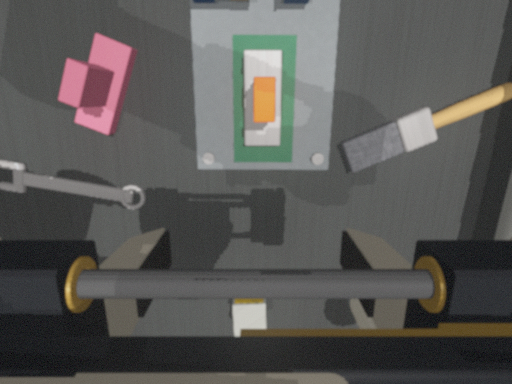

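View pics/s9.png

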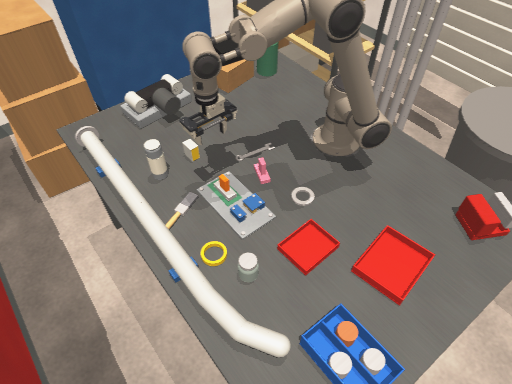

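```bash
python3 -c "
from h import *
im,p=load('w9'); hsv=cv2.cvtColor(im,cv2.COLOR_RGB2HSV)
H,S,V=[hsv[...,i].astype(int) for i in range(3)]
def r(m,z,n):
    c=max(cv2.findContours(m.astype(np.uint8),0,1)[0],key=cv2.contourArea)
    q=np.array([onz(p,u,v,z)[:2] for u,v in c.reshape(-1,2)],np.float32); print(n,cv2.boundingRect(c),cv2.minAreaRect(q))
r((H>5)&(H<20)&(S>150)&(V>215)&(np.arange(384)[:,None]<150),92,'lug top')
r((H>60)&(H<90)&(S>60),12,'green')
roi=np.zeros(H.shape,bool); roi[40:150,238:288]=1
m=roi&(((S<60)&(V>140))|((H>5)&(H<20)&(S>120))); r(m,32,'foot')
im,p=load('t9'); hsv=cv2.cvtColor(im,cv2.COLOR_RGB2HSV); H,S,V=[hsv[...,i].astype(int) for i in range(3)]
r((H>5)&(H<20)&(S>150)&(V>215)&(np.arange(384)[:,None]>150)&(np.arange(512)[None,:]>240),92,'lug t')
"
```

```text
lug top (255, 78, 19, 43) ((576.8065795898438, -47.92784881591797), (16.56505012512207, 36.432952880859375), 1.2808932065963745)
green (233, 35, 63, 127) ((578.6674194335938, -50.32343292236328), (68.42334747314453, 138.68836975097656), 0.913891613483429)
foot (243, 49, 40, 97) ((577.5199584960938, -47.68022537231445), (41.097145080566406, 100.05606079101562), 2.0139827728271484)
lug t (308, 177, 12, 7) ((576.3546142578125, -46.061500549316406), (34.299591064453125, 18.871234893798828), 88.74144744873047)
```

```bash
python3 -m jog '{"xyz":[[0.25,1,-0.5],[0.2,1,-0.8],[0.05,1,-0.8],[0,0.8,-0.3],[0,0,0]],"angular":[[0.05,0.06,0],[0,0,0],[0,0,0],[0,0,0],[0,0,0]]}' -1;python3 -c "
from h import *
go([577,-47.7,46],1.3)"
```

```text
time: 19.15
tool_pos: [579.6, -48.9, 151.5]
tcp_rot: [3.136, -0.004, 0.022]
contact_force: [-0.5, 0.3, -0.2]
grip_width: 91.8
t 19.15 pos [579.6 -48.9 151.5] rot [ 3.136 -0.004  0.022] f [-0.5  0.3 -0.2] w 91.8 | rows lin [-0.13  0.06 -5.28] ang [0.057 0.038 0.009]
```

```bash
python3 -m jog '{"xyz":[[-0.1,0.06,-0.8],[0,0,-1],[0,0,-1],[0,0,-1],[0,0,-0.7],[0,0,-0.3],[0,0,0]],"angular":[[0.06,0.04,0],[0,0,0],[0,0,0],[0,0,0],[0,0,0],[0,0,0],[0,0,0]]}' -1;python3 -c "
from h import *
go([577,-47.7,46],1.3)"
```

```text
time: 19.85
tool_pos: [581.5, -55.2, 58.8]
tcp_rot: [3.134, -0.011, 0.021]
contact_force: [-0.6, -0.1, -0.5]
grip_width: 91.7
t 19.85 pos [581.5 -55.2  58.8] rot [ 3.134 -0.011  0.021] f [-0.6 -0.1 -0.5] w 91.7 | rows lin [-0.23  0.37 -0.64] ang [0.068 0.106 0.019]
```

```bash
python3 -m jog '{"xyz":[[-0.23,0.37,-0.4],[0,0,-0.2],[0,0,0]],"angular":[[0.07,0.1,0],[0,0,0],[0,0,0]]}' -1;python3 -c "
from h import *
go([577,-47.7,46],1.3)"
```

```text
time: 20.15
tool_pos: [578.1, -48.3, 48.3]
tcp_rot: [3.141, -0.004, 0.02]
contact_force: [-0.8, -0.0, -0.3]
grip_width: 91.8
t 20.15 pos [578.1 -48.3  48.3] rot [ 3.141 -0.004  0.02 ] f [-0.8 -0.  -0.3] w 91.8 | rows lin [-0.05  0.03 -0.12] ang [0.003 0.034 0.025]
```

```bash
python3 -m jog '{"xyz":[[-0.05,0.03,-0.1],[0,0,-0.05],[0,0,-0.03],[0,0,-0.03],[0,0,0],[0,0,0],[0,0,0],[0,0,0],[0,0,0],[0,0,0]],"angular":[[0,0.03,0],[0,0,0],[0,0,0],[0,0,0],[0,0,0],[0,0,0],[0,0,0],[0,0,0],[0,0,0],[0,0,0]]}' 1;python3 -m jog '{"xyz":[[0,0,0.1],[0,0,0.3]],"angular":[[0,0,0],[0,0,0]]}';python3 -c "
from h import *
go([577,-47.7,46],1.3)"
```

```text
time: 21.15
tool_pos: [577.5, -47.6, 44.9]
tcp_rot: [3.141, -0.002, 0.021]
contact_force: [-2.0, 0.3, 1.9]
grip_width: 19.3
time: 21.35
tool_pos: [575.3, -47.1, 50.8]
tcp_rot: [-3.141, 0.004, 0.021]
contact_force: [-0.3, 0.1, -7.8]
grip_width: 19.5
t 21.35 pos [575.3 -47.1  50.8] rot [-3.141  0.004  0.021] f [-0.3  0.1 -7.8] w 19.5 | rows lin [ 0.08 -0.03 -0.24] ang [-0.004 -0.037  0.019]
```

```bash
python3 -m jog '{"xyz":[[0,0,0.6],[0,0,0.9],[0,0,0.9],[0,0,0.9],[0,0.2,0.6],[-0.1,0.5,0.2],[-0.2,0.8,0],[-0.2,0.95,0],[-0.2,0.95,0],[-0.2,0.95,0]],"angular":[[0,-0.03,0],[0,0,0],[0,0,0],[0,0,0],[0,0,0],[0,0,0],[0,0,0],[0,0,0],[0,0,0],[0,0,0]]}';python3 -m jog '{"xyz":[[-0.2,0.95,0],[-0.2,0.95,0],[-0.2,0.95,0],[-0.2,0.95,0],[-0.2,0.95,0],[-0.2,0.95,0],[-0.2,0.95,0],[-0.2,0.95,0],[-0.2,0.95,0],[-0.2,0.9,0]],"angular":[[0,0,0.1],[0,0,0.1],[0,0,0.1],[0,0,0],[0,0,0],[0,0,0],[0,0,0],[0,0,0],[0,0,0],[0,0,0]]}';python3 -c "
from h import *
go([491.5,340,120],3.2)"
```

```text
time: 22.35
tool_pos: [552.1, 46.0, 135.3]
tcp_rot: [-3.139, 0.008, 0.018]
contact_force: [0.7, -0.2, -6.7]
grip_width: 19.3
time: 23.35
tool_pos: [493.9, 255.5, 125.2]
tcp_rot: [-3.137, 0.03, 0.059]
contact_force: [-0.1, 0.3, -6.7]
grip_width: 19.6
t 23.35 pos [493.9 255.5 125.2] rot [-3.137  0.03   0.059] f [-0.1  0.3 -6.7] w 19.6 | rows lin [-0.12  4.22 -0.26] ang [-0.029 -0.292 -0.03 ]
```

```bash
python3 -m jog '{"xyz":[[0,0.9,0],[0,0.9,0],[0,0.9,0],[0,0.7,0],[0,0.2,0],[0,0,0]],"angular":[[-0.03,-0.15,-0.03],[0,-0.14,0],[0,0,0],[0,0,0],[0,0,0],[0,0,0]]}';python3 -c "
from h import *
go([491.5,340,120],3.2)
snap('wrist','w10');snap('scene','s10')
a=cv2.imread('pics/s10.png');cv2.imwrite('pics/c10.png',cv2.resize(a[170:290,250:370],None,fx=5,fy=5,interpolation=2))"
```

```text
time: 23.95
tool_pos: [483.1, 336.9, 119.5]
tcp_rot: [3.139, 0.012, 0.064]
contact_force: [-0.1, -0.8, -6.6]
grip_width: 19.5
t 23.95 pos [483.1 336.9 119.5] rot [3.139 0.012 0.064] f [-0.1 -0.8 -6.6] w 19.5 | rows lin [0.42 0.15 0.02] ang [ 0.031 -0.109 -0.076]
```

View pics/w10.png

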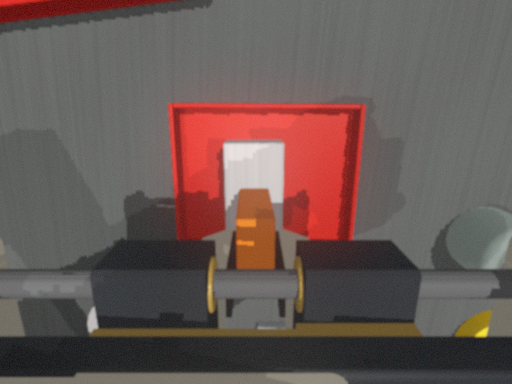

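View pics/c10.png

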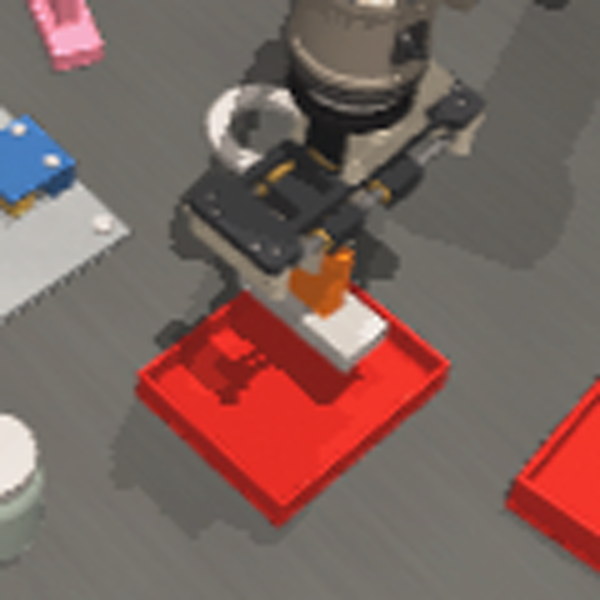

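```bash
python3 -c "
from h import *
im,p=load('w10')
for u,v,z in [(169,104,30),(364,104,30),(355,235,30),(178,235,30),(225,143,107),(284,143,107),(225,143,87),(284,143,87)]: print(u,v,z,onz(p,u,v,z).round(1))"
```

```text
169 104 30 [404.5 404.2  30. ]
364 104 30 [570.8 415.   30. ]
355 235 30 [581.7 294.5  30. ]
178 235 30 [411.8 282.7  30. ]
225 143 107 [461.1 384.6 107. ]
284 143 107 [499.1 387.2 107. ]
225 143 87 [459.2 381.9  87. ]
284 143 87 [500.8 384.7  87. ]
```

```bash
python3 -m jog '{"xyz":[[0.5,0.15,-0.5],[0.05,0,-0.8],[0,0,-0.8],[0,0,-0.6],[0,0,0]],"angular":[[0.03,-0.11,-0.04],[0,0,0],[0,0,0],[0,0,0],[0,0,0]]}';python3 -c "
from h import *
go([494,340,38],3.5)"
```

```text
time: 24.55
tool_pos: [498.6, 335.8, 62.2]
tcp_rot: [3.141, -0.005, 0.052]
contact_force: [-0.3, 0.5, -6.8]
grip_width: 19.7
t 24.55 pos [498.6 335.8  62.2] rot [ 3.141 -0.005  0.052] f [-0.3  0.5 -6.8] w 19.7 | rows lin [-0.23  0.21 -1.21] ang [0.    0.043 0.083]
```

```bash
python3 -m jog '{"xyz":[[-0.2,0.2,-0.3],[0,0,-0.3],[0,0,-0.2],[0,0,0]],"angular":[[0,0.04,0.05],[0,0,0],[0,0,0],[0,0,0]]}';python3 -c "
from h import *
go([494,340,38],3.5)"
```

```text
time: 24.95
tool_pos: [495.6, 340.1, 45.9]
tcp_rot: [-3.141, -0.002, 0.057]
contact_force: [-0.1, 0.8, -6.2]
grip_width: 19.5
t 24.95 pos [495.6 340.1  45.9] rot [-3.141e+00 -2.000e-03  5.700e-02] f [-0.1  0.8 -6.2] w 19.5 | rows lin [-0.08 -0.01 -0.39] ang [-0.009  0.02   0.038]
```

```bash
python3 -m jog '{"xyz":[[0,0,-0.2],[0,0,-0.1]],"angular":[[0,0.02,0],[0,0,0]]}';python3 -m jog '{"xyz":[[0,0,-0.07],[0,0,-0.05]],"angular":[[0,0,0],[0,0,0]]}';python3 -c "
from h import *
go([494,340,38],3.5)"
```

```text
time: 25.15
tool_pos: [496.2, 340.5, 40.4]
tcp_rot: [-3.14, -0.002, 0.057]
contact_force: [-0.7, -0.6, -6.5]
grip_width: 19.7
time: 25.35
tool_pos: [496.4, 340.6, 37.9]
tcp_rot: [-3.14, -0.002, 0.057]
contact_force: [0.1, 0.2, -7.3]
grip_width: 19.6
t 25.35 pos [496.4 340.6  37.9] rot [-3.14e+00 -2.00e-03  5.70e-02] f [ 0.1  0.2 -7.3] w 19.6 | rows lin [-0.12 -0.03  0.  ] ang [-0.018  0.019  0.036]
```

```bash
python3 -m jog '{"xyz":[[0,0,-0.06]],"angular":[[0,0,0]]}';python3 -m jog '{"xyz":[[0,0,-0.06]],"angular":[[0,0,0]]}'
```

```text
time: 25.45
tool_pos: [496.5, 340.7, 36.9]
tcp_rot: [-3.139, -0.002, 0.057]
contact_force: [-3.8, 0.2, 6.3]
grip_width: 19.4
time: 25.55
tool_pos: [496.7, 340.8, 36.9]
tcp_rot: [-3.139, -0.003, 0.057]
contact_force: [-4.8, -2.5, 9.1]
grip_width: 19.3
```

```bash
python3 -m jog '{"xyz":[[0,0,0],[0,0,0],[0,0,0],[0,0,0],[0,0,0]],"angular":[[0,0,0],[0,0,0],[0,0,0],[0,0,0],[0,0,0]]}' -0.5;python3 -m jog '{"xyz":[[0,0,0.3],[0,0,0.7],[0,0,1],[0,0,1],[0,0,1],[0,0,1],[0,0,1],[0,-0.5,0.5],[0,-1,0],[0,-1,0]],"angular":[[0,0,0],[0,0,0],[0,0,0],[0,0,0],[0,0,0],[0,0,0],[0,0,0],[0,0,0],[0,0,0],[0,0,0]]}';python3 -m jog '{"xyz":[[0,-1,0],[0,-1,0],[0,-1,0],[0,-0.5,0],[0,0,0]],"angular":[[0,0,0],[0,0,0],[0,0,0],[0,0,0],[0,0,0]]}';python3 -c "
from h import *
snap('wrist','w11');snap('scene','s11');snap('top','t11')
a=cv2.imread('pics/s11.png');cv2.imwrite('pics/c11.png',cv2.resize(a[110:290,150:350],None,fx=4,fy=3.3,interpolation=2))"
```

```text
time: 26.05
tool_pos: [499.5, 342.3, 40.2]
tcp_rot: [-3.136, -0.011, 0.057]
contact_force: [-0.2, -0.6, 0.2]
grip_width: 55.1
time: 27.05
tool_pos: [498.8, 291.5, 177.9]
tcp_rot: [-3.135, -0.013, 0.061]
contact_force: [0.6, -0.6, -0.2]
grip_width: 68.9
time: 27.55
tool_pos: [497.5, 213.8, 177.7]
tcp_rot: [-3.137, -0.011, 0.058]
contact_force: [1.0, 0.3, -0.0]
grip_width: 68.9
```

View pics/c11.png

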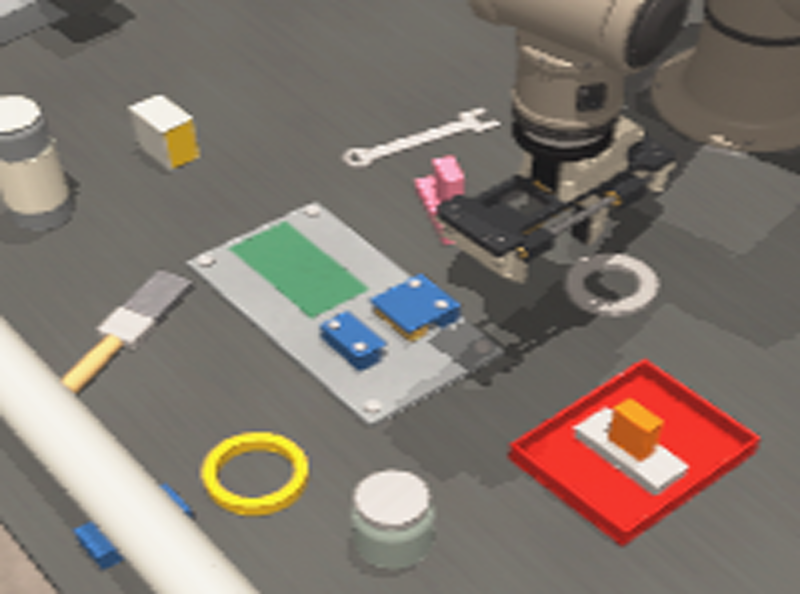

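View pics/t11.png

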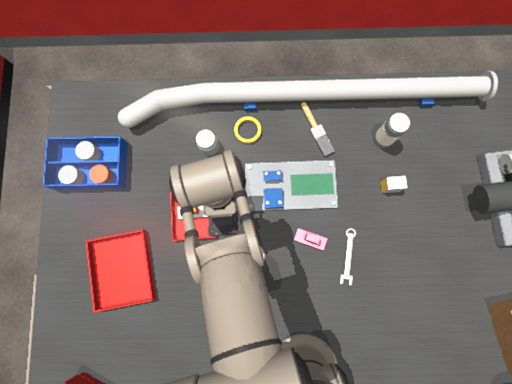

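View pics/w11.png

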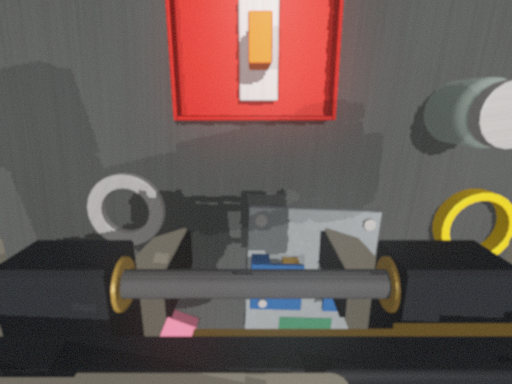

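The spacer stands upright in the red tray (lug near (635,430) in the enlarged scene crop). The block stands upright at (165,130) in the same crop, and the other objects are where they were. I am handing in the job.

```bash
python3 -c "
from h import *
print(bot.close_job())"
```

```text
the job is handed in; nothing more can be done
None
```

The job is done and handed in at about 28 s of the 69 s allowed. I knocked the spacer out with the block until its foot was fully inside the green bay. I then stood the block on the bare table at about (569, −318) mm. Last, I lifted the spacer by its lug and set it on the floor of the 170 × 140 mm red tray.

**Last checks:**
- The final scene and wrist views show the spacer upright near the middle of the tray and the block upright. The listed bystanders look unmoved by eye; I did not measure them again. The gripper was clear of everything.
- The forces I read after each move stayed under about 20 N.

**What did not go as planned:**
- The block turned about 12° in the grip and slid a few millimetres while pushing. I tilted the tool to set it down level.
- The block now stands about 50 mm from where it started and faces a different way.
- The top camera could not confirm the spacer at the end because the arm was in its view.

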